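# Steady the rocking slab

### The arm

A 6-joint arm with a two-finger parallel gripper is mounted at the origin on the work surface. World frame = base frame: x ahead of the robot, y to its left, z up, the work surface at z = 0. Lengths are in mm, angles in rad, forces in N, time in s.
With the tool pointing down it reaches from about 300 to 825 mm from the base axis. Payload 5.4 kg.
Tool frame: the origin (TCP) lies at the very end of the fingers, on their centre line; the grasp point (between the pads) lies 19 mm behind it; z points along the fingers, y is the line along which they close (so a half turn about z gives the same grasp; the last joint's range is limited). The gripper opens to 92 mm and grips with 3 to 60 N. Pads are 20 mm wide; open, the fingers measure 128 mm over their backs; the gripper's body (75 mm by 189 mm) begins 69 mm behind the grasp point.
Start: joints at [1.135, 0.158, 1.597, -0, 1.386, -0.21], TCP at [128.746, 560.384, 214.601] pointing down, gripper open.
Joint ranges: [-2.91, 2.91], [-0.94, 2.29], [0.18, 2.7], [-1.29, 4.43], [0.17, 2.64], [-3, 3]. Speed limits (rad/s): [2.57, 2.57, 3.14, 3.14, 3.14, 3.14].

### API

Orientations are given as a unit quaternion [x, y, z, w].
In Python, from bench import manip, camera, camera_model, job gives the robot as it stands. The module is installed in compiled form; this text tells all that it offers.
- The arm moves only by the tool move_arm, never from a script. Its argument "series" is text: rows parted by semicolons, each of 5 numbers parted by spaces: the gripper command: -1 is fully open, 1 is shut, values between are in proportion, then the shift along the tool's x, y, z in mm, then the turn about the tool's z in degrees. In form: claw dx dy dz spin; .... A call has 1 to 20 rows; each row is the pose to reach, as a shift and turn from the pose commanded when the call began, along the tool's axes at that moment; what a row does not reach only later rows make up. A row lasts 1/10 s, in which the tool goes at most 50 mm and 8.59 degrees, less where a joint would pass 70% of its speed; a pose out of reach is approached as far as the arm can. A call with a gripper value outside its range is refused whole. The fingers move at their own pace and stop on an object; "squeeze" is the grip in N (left out, the last holds). Time passes only in rows, so rows that repeat a pose let the fingers close. It gives the time, the measured TCP pose, the force, the opening and the grip force at its end, in the units of the state.
- manip.state(): the state, without advancing time (a new reading comes with each control period).
- camera(name): name is "side" or "top"; returns the picture (480x640x3 uint8, blue, green, red); there is no depth.
- camera_model(name): a dict with "fov_y" (degrees; the focal length in pixels is half the picture's height over the tangent of half this angle, whatever the lens; pixels are square), "cx", "cy" (the principal point, pixels), "extrinsics" (4x4, takes a point from camera to world coordinates). Camera axes: x right, y up, looking along -z (the intrinsics and any distortion apply to the point x, -y, -z); pixel columns grow to the right and rows downward; lengths in mm; the calibration is good to about 2 mm. A picture is of the moment at which its call begins. camera_model takes no time and is no camera call.
- job.job_done(): hands the job in; it is judged then, once.
The state is a dict: "time_s": time; "joint_positions": joint angles; "qd": joint speeds; "joint_efforts": joint torques, N m; "ee_pos": TCP position; "tcp_rot": TCP orientation; "ft_force": force on the tool from outside, world axes, zero at the start; "torque": the same for the moment, N m; "gripper_width": finger opening in mm; "gripper_force": force on a finger pad.
Only numpy, scipy, OpenCV 4.12 (cv2) and the standard library are available. Lean on these libraries where they do the work, as an engineer would, in place of code of your own. Each camera call takes 0.05 s, during which the arm holds its last target. There are 200 camera calls.

### The job

The marble slab under the beaker rocks on one of its four corners. With a fingertip, press the slab's corners one after another until you find the one that gives and springs back; then press the shim tongue that sticks out under that same corner down flat on its block, leaving the other three shims up. Only press: lift nothing, leave the slab where it is, and do not disturb the beaker or the things around it.

Things in the scene. Friction and masses are not known exactly. Their poses are not given: they have to be found in the camera images.
- slab: square marble slab, 150 x 150 x 20 mm, about 1.2 kg, lying loose and level on four domed rubber feet (22 mm wide), a beaker on its middle. Origin: centre of its underside, 34 mm above the bench (top face 54 mm); x, y parallel to its edges, z up. Three feet are rigid, one (not told which) is loose. A flat shim takes up the loose foot's play: that corner then no longer rocks
- corner_1 (a point): point on the slab's top straight above a foot, slab frame (-58, -55, 20) mm; press the corner here. If loose it starts to sink at about 2 to 3 N and meets a hard stop about 4 mm down at 4 to 6 N, the opposite corner lifting, and springs back when let go; a firm corner sinks less than 1 mm
- corner_2 (a point): point on the slab's top straight above a foot, slab frame (-58, 55, 20) mm; press the corner here. If loose it starts to sink at about 2 to 3 N and meets a hard stop about 4 mm down at 4 to 6 N, the opposite corner lifting, and springs back when let go; a firm corner sinks less than 1 mm
- corner_3 (a point): point on the slab's top straight above a foot, slab frame (58, -55, 20) mm; press the corner here. If loose it starts to sink at about 2 to 3 N and meets a hard stop about 4 mm down at 4 to 6 N, the opposite corner lifting, and springs back when let go; a firm corner sinks less than 1 mm
- corner_4 (a point): point on the slab's top straight above a foot, slab frame (58, 55, 20) mm; press the corner here. If loose it starts to sink at about 2 to 3 N and meets a hard stop about 4 mm down at 4 to 6 N, the opposite corner lifting, and springs back when let go; a firm corner sinks less than 1 mm
- tongue_1 (a point): press point of the shim under corner_1: slab frame (-102, -55, -10) mm, fixed to the slab. The shim is a level steel strip along slab x, 28 mm wide, 4 mm thick, out 47 mm past the slab's edge; top 24 mm above the bench when up, 14 mm when flat on the dark steel block below it (132 x 32 x 10 mm). It moves only straight down; all four look alike
- tongue_2 (a point): press point of the shim under corner_2: slab frame (-102, 55, -10) mm, fixed to the slab. The shim is a level steel strip along slab x, 28 mm wide, 4 mm thick, out 47 mm past the slab's edge; top 24 mm above the bench when up, 14 mm when flat on the dark steel block below it (132 x 32 x 10 mm). It moves only straight down; all four look alike
- tongue_3 (a point): press point of the shim under corner_3: slab frame (102, -55, -10) mm, fixed to the slab. The shim is a level steel strip along slab x, 28 mm wide, 4 mm thick, out 47 mm past the slab's edge; top 24 mm above the bench when up, 14 mm when flat on the dark steel block below it (132 x 32 x 10 mm). It moves only straight down; all four look alike
- tongue_4 (a point): press point of the shim under corner_4: slab frame (102, 55, -10) mm, fixed to the slab. The shim is a level steel strip along slab x, 28 mm wide, 4 mm thick, out 47 mm past the slab's edge; top 24 mm above the bench when up, 14 mm when flat on the dark steel block below it (132 x 32 x 10 mm). It moves only straight down; all four look alike
- shim_a (a joint): how far one of the four shims is pressed down, m: about 0 up, 0.010 flat on its block. It moves under about 6 N and stays where it is left. The letter does not tell the corner: the shims change places from run to run
- shim_b (a joint): how far one of the four shims is pressed down, m: about 0 up, 0.010 flat on its block. It moves under about 6 N and stays where it is left. The letter does not tell the corner: the shims change places from run to run
- shim_c (a joint): how far one of the four shims is pressed down, m: about 0 up, 0.010 flat on its block. It moves under about 6 N and stays where it is left. The letter does not tell the corner: the shims change places from run to run
- shim_d (a joint): how far one of the four shims is pressed down, m: about 0 up, 0.010 flat on its block. It moves under about 6 N and stays where it is left. The letter does not tell the corner: the shims change places from run to run
- beaker: bystander, not to be disturbed: glass beaker, 48 mm wide, 60 mm tall, standing on the middle of the slab; origin: centre of its underside
- vial: bystander, not to be disturbed: amber vial with black cap, 26 mm wide, 45 mm tall, on the bench between the two tongues on the slab's -x side; origin: centre of its underside
- stopper: bystander, not to be disturbed: rubber stopper, 34 mm wide, 30 mm tall, on the bench between the two tongues on the +x side; origin: centre of its underside
- flask: bystander, not to be disturbed: stoppered glass flask, 60 mm wide, 110 mm tall, on the bench about 205 mm to the slab's +y; origin: centre of its underside
- wash: bystander, not to be disturbed: white squeeze bottle with red cap, 68 mm wide, 150 mm tall, on the bench about 240 mm to the slab's -y; origin: centre of its underside
- spatula: bystander, not to be disturbed: spatula lying on the bench along the slab's +y edge, about 125 mm from its middle, 160 mm long
- weight: bystander, not to be disturbed: brass weight, 28 mm wide, 40 mm tall, on the bench about 130 mm to the slab's -y; origin: centre of its underside

How it is judged:
By the outcome, as a careful person would: the job done as asked, in the order asked, and still so for the second after the job is handed in, with the robot touching nothing.
It also fails if it takes over 54 s, if anything falls off the work surface, if the arm or the gripper's body presses on something with over 40 N, if the wrist force passes 120 N, or if a joint passes its speed limit or range.

## Working session

There is one attempt and no reset: what is moved stays moved. The work goes in short steps, Python scripts to look and compute and a tool call to move; the robot and the scene stay as the last step left them, time stands still between calls to the robot, and variables do not carry over. Pictures are saved under pics/ and viewed, at most 10 in all, crops included, and the job is handed in when it is done.

Besides the shell and the picture viewer there is one more tool, called after ">>>" as name(argument=value, ...) on one line, values as JSON. move_arm: Moves the arm, as the interface text tells. Its arguments: {"type":"object","properties":{"series":{"type":"string"},"squeeze":{"type":"number"}},"required":["series"]}

```bash
mkdir -p pics
python3 - <<'E'
from bench import manip, camera, camera_model
import cv2
for n in("top","side"):
    cv2.imwrite(f"pics/{n}0.png",camera(n)); print(n,camera_model(n))
s=manip.state(); print(s)
E
```

```text
top {'fov_y': 45.18712837024009, 'cx': 323.6506479151259, 'cy': 235.6405114383578, 'extrinsics': array([[ 7.46690053e-04,  9.85967053e-01, -1.66938351e-01,
         4.18123595e+02],
       [-9.99349676e-01, -5.28254714e-03, -3.56695862e-02,
        -6.34177060e+00],
       [-3.60508965e-02,  1.66856421e-01,  9.85321911e-01,
         9.83941145e+02],
       [ 0.00000000e+00,  0.00000000e+00,  0.00000000e+00,
         1.00000000e+00]])}
side {'fov_y': 47.7045820637832, 'cx': 321.0738924421894, 'cy': 245.88744032127468, 'extrinsics': array([[ 9.76530135e-01,  1.43921657e-01, -1.60235616e-01,
         3.87219967e+02],
       [-2.15281188e-01,  6.74860438e-01, -7.05845166e-01,
        -6.93906666e+02],
       [ 6.55027215e-03,  7.23774789e-01,  6.90005180e-01,
         7.54254071e+02],
       [ 0.00000000e+00,  0.00000000e+00,  0.00000000e+00,
         1.00000000e+00]])}
{'time_s': 0.1, 'joint_positions': array([ 1.13490576e+00,  1.58963312e-01,  1.59808175e+00, -2.16975716e-05,
        1.38619303e+00, -2.10104516e-01]), 'qd': array([-1.16703666e-03, -9.90681469e-04, -3.57923405e-03,  4.35094822e-05,
       -2.48921371e-04, -2.74199679e-04]), 'joint_efforts': array([-3.31659194e-04, -3.86500740e+01, -3.22960389e+01,  7.02913664e-02,
        3.39403236e-02, -3.81268001e-05]), 'ee_pos': array([128.51765726, 559.88551127, 213.74243087]), 'tcp_rot': array([ 1.12651353e-01,  9.93634236e-01, -7.83563329e-04, -2.51029614e-04]), 'ft_force': array([-0.0189431 , -0.08076534,  0.10382472]), 'torque': array([-0.06835974, -0.04750291,  0.02542768]), 'gripper_force': 0.0, 'gripper_width': 92.04946750743504}
```

View pics/top0.png

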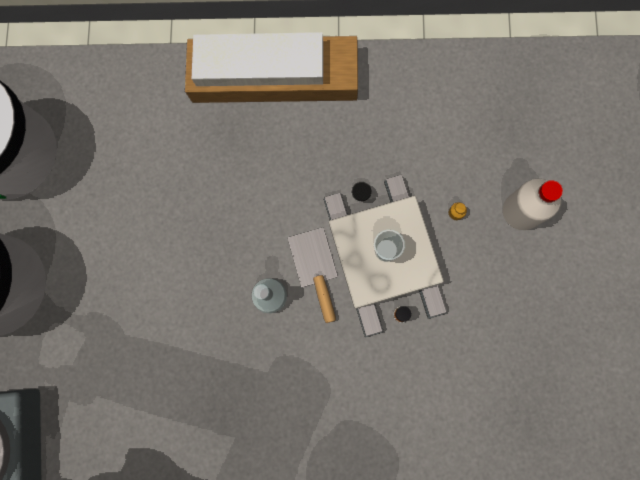

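View pics/side0.png

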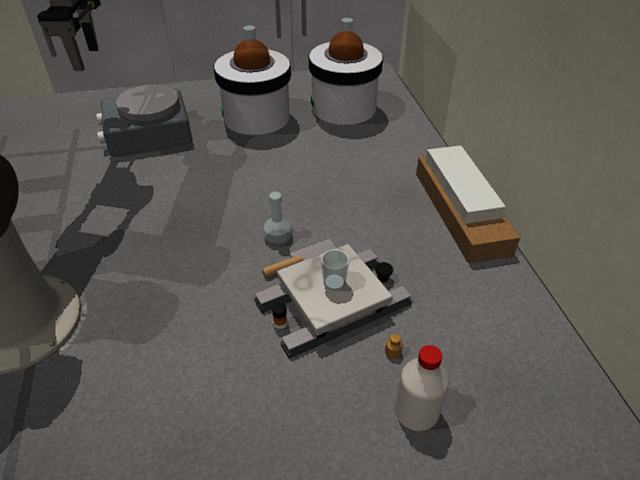

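Top view: slab centred near pixel (387,252), with the vial (403,313) on the near side, so slab -x faces the robot. The flask (268,294) is on its +y, and the yaw is about +16°. The side view agrees: vial at (280,316).

```bash
cat > h.py <<'E'
import numpy as np, cv2
from bench import manip, camera, camera_model
def K(n):
    m=camera_model(n); f=240/np.tan(np.radians(m["fov_y"]/2)); return m,f
def ray(n,px,z):
    m,f=K(n);E=m["extrinsics"];out=[]
    for u,v in np.atleast_2d(px):
        d=E[:3,:3]@np.array([(u-m["cx"])/f,-(v-m["cy"])/f,-1]);o=E[:3,3]
        out.append(o+d*(z-o[2])/d[2])
    return np.array(out)
def proj(n,P):
    m,f=K(n);E=m["extrinsics"];p=(np.atleast_2d(P)-E[:3,3])@E[:3,:3]
    return np.c_[m["cx"]+f*p[:,0]/-p[:,2],m["cy"]-f*p[:,1]/-p[:,2]]
def slab(n,img,z=54):
    b,g,r=[img[:,:,i].astype(int) for i in range(3)]
    x0,y0,x1,y1=(315,180,460,325) if n=="top" else (265,235,400,340)
    m=((r>(130 if n=="top" else 115))&(r-b>8)).astype(np.uint8); w=np.zeros_like(m); w[y0:y1,x0:x1]=m[y0:y1,x0:x1]
    c=max(cv2.findContours(cv2.morphologyEx(w,cv2.MORPH_CLOSE,np.ones((9,9))),0,1)[0],key=cv2.contourArea)
    P=ray(n,c[:,0,:],z)[:,:2]
    return cv2.minAreaRect(P.astype(np.float32)),c
E
python3 - <<'E'
from h import *
for n in("top","side"):
    i=cv2.imread(f"pics/{n}0.png");R,c=slab(n,i);print(n,R)
i=cv2.imread("pics/top0.png");R,c=slab("top",i)
a=R[2]
while a>45:a-=90
th=np.radians(a);Rm=np.array([[np.cos(th),-np.sin(th)],[np.sin(th),np.cos(th)]]);ctr=np.array(R[0])
print(a)
big=[]
for n in("top","side"):
    i=cv2.imread(f"pics/{n}0.png")
    cv2.drawContours(i,[slab(n,i)[1]],-1,(255,0,0),1)
    for x,y,z in [(-58,-55,54),(-58,55,54),(58,-55,54),(58,55,54),(-102,-55,24),(-102,55,24),(102,-55,24),(102,55,24)]:
        w=[*(ctr+Rm@[x,y]),z]
        if n=="top":print(np.round(w,1))
        u=proj(n,w)[0];cv2.circle(i,tuple(int(t) for t in np.round(u)),1,(0,0,255),-1)
    c=i[170:345,290:480] if n=="top" else i[225:365,245:420]
    big.append(cv2.resize(c,(400,400),interpolation=cv2.INTER_NEAREST))
cv2.imwrite("pics/ov.png",np.hstack(big))
E
```

```text
top ((550.474365234375, -75.50872039794922), (236.54608154296875, 236.31053161621094), 89.48468017578125)
side ((535.5916748046875, -68.79148864746094), (229.54562377929688, 191.2472381591797), 14.986739158630371)
-0.51531982421875
[ 492. -130.   54.]
[493. -20.  54.]
[ 608. -131.   54.]
[609. -21.  54.]
[ 448.  -129.6   24. ]
[449.  -19.6  24. ]
[ 652.  -131.4   24. ]
[653.  -21.4  24. ]
```

View pics/ov.png

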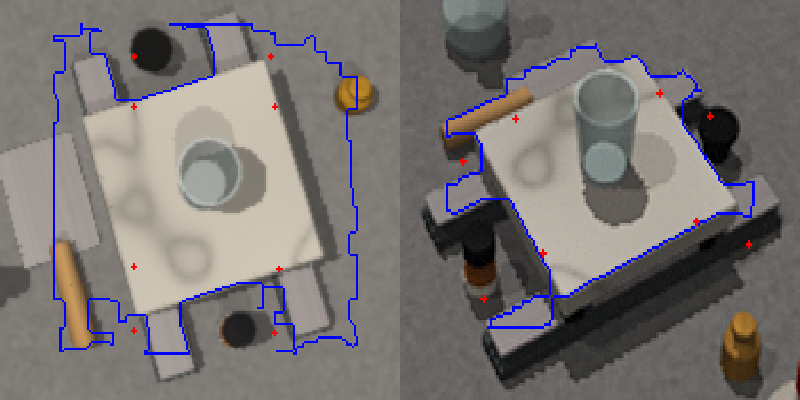

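The mask is too loose: it includes bench pixels. The slab's brightness is much higher, so I'll tighten the threshold.

```bash
python3 - <<'E'
import re
s=open('h.py').read()
s=s.replace('m=((r>(130 if n=="top" else 115))&(r-b>8))','m=((r>(165 if n=="top" else 160))&(r-b>8)&(r-b<45))').replace("(9,9)","(3,3)").replace("MORPH_CLOSE","MORPH_OPEN")
open('h.py','w').write(s)
E
cat > m.py <<'E'
from h import *
for n in("top","side"):
    i=cv2.imread(f"pics/{n}0.png");R,c=slab(n,i);print(n,R)
i=cv2.imread("pics/top0.png");R,c=slab("top",i)
print("px",i[270,350],i[325,370],i[210,330], i[205,395])
a=R[2]
while a>45:a-=90
th=np.radians(a);Rm=np.array([[np.cos(th),-np.sin(th)],[np.sin(th),np.cos(th)]]);ctr=np.array(R[0])
print(a)
big=[]
for n in("top","side"):
    i=cv2.imread(f"pics/{n}0.png")
    cc=slab(n,i)[1]
    cv2.drawContours(i,[cv2.convexHull(cc)],-1,(255,0,0),1)
    for x,y,z in [(-58,-55,54),(-58,55,54),(58,-55,54),(58,55,54),(-102,-55,24),(-102,55,24),(102,-55,24),(102,55,24)]:
        w=[*(ctr+Rm@[x,y]),z]
        if n=="top":print(np.round(w,1))
        u=proj(n,w)[0];cv2.circle(i,tuple(int(t) for t in np.round(u)),1,(0,0,255),-1)
    c=i[170:345,290:480] if n=="top" else i[225:365,245:420]
    big.append(cv2.resize(c,(400,400),interpolation=cv2.INTER_NEAREST))
cv2.imwrite("pics/ov2.png",np.hstack(big))
E
python3 m.py
```

```text
top ((550.534423828125, -72.19467163085938), (148.0187225341797, 147.46463012695312), 16.27433204650879)
side ((550.1593627929688, -72.90325164794922), (146.8924102783203, 146.01370239257812), 16.23813819885254)
px [166 181 189] [153 158 167] [147 152 160] [181 198 207]
16.27433204650879
[ 510.3 -141.2   54. ]
[479.4 -35.7  54. ]
[ 621.6 -108.7   54. ]
[590.8  -3.1  54. ]
[ 468.  -153.6   24. ]
[437.2 -48.   24. ]
[663.9 -96.4  24. ]
[633.    9.2  24. ]
```

View pics/ov2.png

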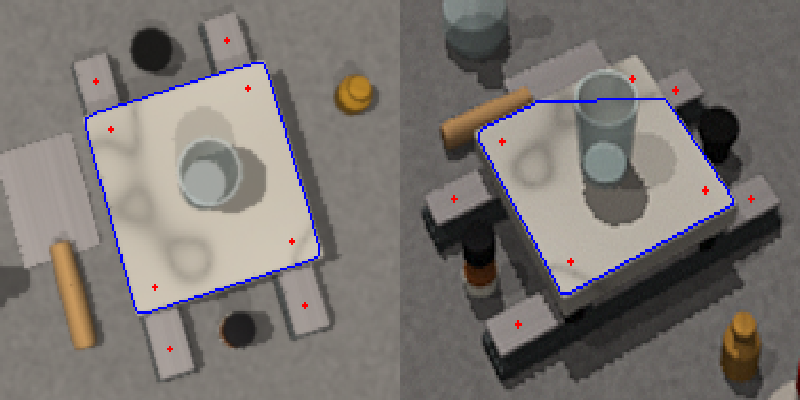

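Blue outlines fit the slab in both views, and the red press points land on corners and tongues. Centre (550.4, -72.5), yaw 16.25°. I'll compute moves from that and fly to corner_2, the nearest to the approach path.

```bash
cat >> h.py <<'E'
from scipy.spatial.transform import Rotation as Ro
C=np.array([550.4,-72.5]);YAW=np.radians(16.25)
PT={i+1:(sx*58,sy*55) for i,(sx,sy) in enumerate([(-1,-1),(-1,1),(1,-1),(1,1)])}
def pt(kind,i):
    x,y=PT[i]; x=np.sign(x)*102 if kind=="t" else x
    c,s=np.cos(YAW),np.sin(YAW);return C+[c*x-s*y,s*x+c*y]
def plan(kind,i,z):
    s=manip.state();R=Ro.from_quat(s["tcp_rot"]).as_matrix()
    d=np.array([*pt(kind,i),z])-s["ee_pos"]
    ya=np.degrees(np.arctan2(R[1,1],R[0,1]))
    sp=-((np.degrees(YAW)+90-ya+90)%180-90)
    print(kind,i,"shift",np.round(R.T@d,1),"spin",round(sp,1))
E
python3 -c "
from h import *
plan('c',2,214);plan('c',2,100)
f=ray('top',[[268,296]],30);w=ray('top',[[530,215]],60);print(f,w)"
```

```text
c 2 shift [-4.753e+02 -5.022e+02  4.000e-01] spin -29.2
c 2 shift [-475.3 -502.   114.4] spin -29.2
[[478.91239771 120.28690798  30.        ]] [[ 606.67503102 -306.23920603   60.        ]]
```

>>> move_arm(series="1 -475 -502 0 -29.2;1 -475 -502 0 -29.2;1 -475 -502 0 -29.2;1 -475 -502 0 -29.2;1 -475 -502 0 -29.2;1 -475 -502 0 -29.2;1 -475 -502 0 -29.2;1 -475 -502 0 -29.2;1 -475 -502 0 -29.2;1 -475 -502 0 -29.2;1 -475 -502 0 -29.2;1 -475 -502 0 -29.2;1 -475 -502 0 -29.2;1 -475 -502 0 -29.2;1 -475 -502 0 -29.2;1 -475 -502 0 -29.2;1 -475 -502 0 -29.2;1 -475 -502 0 -29.2;1 -475 -502 0 -29.2;1 -475 -502 0 -29.2", squeeze=10)

```text
time_s: 2.1
ee_pos: [479.1, -34.4, 214.7]
tcp_rot: [-0.142, 0.99, -0.0, 0.0]
ft_force: [-0.2, -0.1, 0.7]
gripper_width: 0.4
gripper_force: 0.0
```

```bash
python3 -c "
from h import *
plan('c',2,60);print(manip.state()['ft_force'])"
```

```text
c 2 shift [  0.2  -1.5 154.7] spin 0.1
[-0.21505121 -0.14257191  0.70940409]
```

>>> move_arm(series="1 0 -1 45 0;1 0 -1 90 0;1 0 -1 125 0;1 0 -1 145 0;1 0 -1 154 0;1 0 -1 154 0;1 0 -1 154 0")

```text
time_s: 2.8
ee_pos: [480.6, -36.4, 61.9]
tcp_rot: [-0.142, 0.99, -0.001, 0.001]
ft_force: [0.5, 0.1, -0.3]
gripper_width: 0.2
gripper_force: 0.0
```

Run:
```python
from h import *
plan('c',2,54)
a=cv2.resize(camera("top")[170:345,290:480],(400,400));b=cv2.resize(camera("side")[225:365,245:420],(400,400))
cv2.imwrite("pics/c2.png",np.hstack([a,b]))
```

```text
c 2 shift [1.1 0.8 7.9] spin 0.0
```

View pics/c2.png

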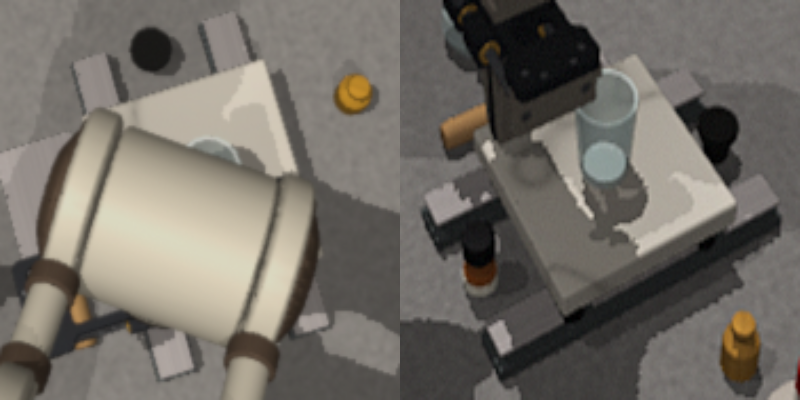

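The finger is just above corner_2 (fingertip about (500,135) in the right crop), clear of the beaker. Now pressing in small steps.

>>> move_arm(series="1 1 1 3 0;1 1 1 6 0;1 1 1 6 0")

```text
time_s: 3.2
ee_pos: [478.0, -35.4, 54.4]
tcp_rot: [-0.141, 0.99, 0.0, -0.0]
ft_force: [0.2, 0.6, -0.5]
gripper_width: 0.5
gripper_force: 0.0
```

>>> move_arm(series="1 0 0 1 0;1 0 0 1.5 0;1 0 0 1.5 0")

```text
time_s: 3.5
ee_pos: [478.2, -35.4, 53.2]
tcp_rot: [-0.141, 0.99, 0.0, -0.0]
ft_force: [-1.9, 1.1, 3.0]
gripper_width: 0.3
gripper_force: 1.3
```

>>> move_arm(series="1 0 0 0.5 0;1 0 0 1 0;1 0 0 1 0")

```text
time_s: 3.8
ee_pos: [478.0, -35.3, 52.0]
tcp_rot: [-0.141, 0.99, 0.0, -0.0]
ft_force: [-2.8, 1.1, 4.3]
gripper_width: 0.6
gripper_force: 1.7
```

>>> move_arm(series="1 0 0 0.5 0;1 0 0 1 0;1 0 0 1 0")

```text
time_s: 4.1
ee_pos: [478.2, -35.4, 51.0]
tcp_rot: [-0.141, 0.99, 0.0, -0.0]
ft_force: [-2.9, 1.1, 3.3]
gripper_width: 0.0
gripper_force: 2.0
```

>>> move_arm(series="1 0 0 0.5 0;1 0 0 1 0;1 0 0 1 0")

```text
time_s: 4.4
ee_pos: [478.2, -35.4, 50.0]
tcp_rot: [-0.141, 0.99, 0.0, -0.0]
ft_force: [-2.9, 2.4, 4.4]
gripper_width: 0.5
gripper_force: 2.3
```

Corner_2 sank about 4 mm at only 3–4 N. I'll let go slowly to confirm it springs back.

>>> move_arm(series="1 0 0 -1 0;1 0 0 -2 0;1 0 0 -2 0")

```text
time_s: 4.7
ee_pos: [478.7, -35.7, 52.4]
tcp_rot: [-0.141, 0.99, -0.0, 0.0]
ft_force: [-1.4, 1.2, 2.8]
gripper_width: 0.3
gripper_force: 1.7
```

>>> move_arm(series="1 0 0 -1 0;1 0 0 -1.5 0;1 0 0 -1.5 0")

```text
time_s: 5.0
ee_pos: [478.9, -35.8, 53.8]
tcp_rot: [-0.141, 0.99, -0.0, 0.001]
ft_force: [0.9, 0.0, 1.1]
gripper_width: 0.5
gripper_force: 0.7
```

>>> move_arm(series="1 0 0 -2 0;1 0 0 -10 0;1 0 0 -35 0;1 0 0 -60 0;1 0 0 -60 0;1 0 0 -60 0")

```text
time_s: 5.6
ee_pos: [478.6, -35.6, 113.9]
tcp_rot: [-0.141, 0.99, -0.0, 0.001]
ft_force: [-0.2, 0.8, -0.2]
gripper_width: 0.5
gripper_force: 0.0
```

```bash
python3 -c "
from h import *
plan('t',2,112);plan('t',2,30)
i=camera('side');cv2.imwrite('pics/s1.png',i);print(slab('side',i)[0])"
```

```text
t 2 shift [43.4 -0.5  1.9] spin 0.0
t 2 shift [43.5 -0.4 83.9] spin 0.0
((574.2911987304688, -88.11558532714844), (109.00785064697266, 105.25031280517578), 17.073551177978516)
```

It pushed back the whole way up, so corner_2 is the loose one. On to tongue_2.

>>> move_arm(series="1 25 0 0 0;1 43.5 -0.5 0 0;1 43.5 -0.5 25 0;1 43.5 -0.5 55 0;1 43.5 -0.5 75 0;1 43.5 -0.5 84 0;1 43.5 -0.5 84 0;1 43.5 -0.5 84 0")

```text
time_s: 6.45
ee_pos: [437.0, -48.2, 29.9]
tcp_rot: [-0.141, 0.99, -0.0, 0.0]
ft_force: [0.4, 0.5, 0.2]
gripper_width: 0.4
gripper_force: 0.0
```

Run:
```python
from h import *
plan('t',2,24);print(manip.state()['ft_force'])
a=cv2.resize(camera("top")[170:345,290:480],(400,400));b=cv2.resize(camera("side")[225:365,245:420],(400,400))
cv2.imwrite("pics/t2.png",np.hstack([a,b]))
```

```text
t 2 shift [-0.1 -0.   5.9] spin 0.0
[0.38478756 0.52428223 0.24700377]
```

View pics/t2.png

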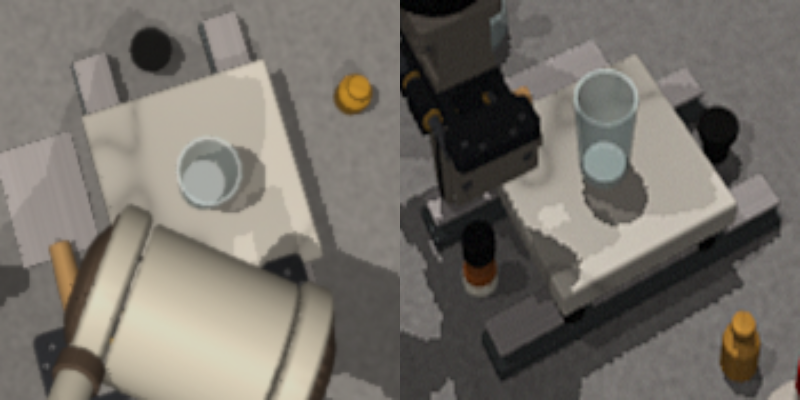

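The fingertip is over tongue_2 (right crop, about (455,200)), clear of the vial (480,255) and the slab. Pressing down.

>>> move_arm(series="1 0 0 2 0;1 0 0 4 0;1 0 0 6 0;1 0 0 8 0;1 0 0 8 0")

```text
time_s: 7.05
ee_pos: [437.0, -48.3, 21.8]
tcp_rot: [-0.141, 0.99, -0.0, 0.0]
ft_force: [-1.0, 1.3, 2.4]
gripper_width: 0.0
gripper_force: 1.4
```

>>> move_arm(series="1 0 0 2 0;1 0 0 4 0;1 0 0 5 0;1 0 0 5 0")

```text
time_s: 7.45
ee_pos: [437.0, -48.3, 16.9]
tcp_rot: [-0.141, 0.99, -0.0, 0.0]
ft_force: [-2.0, 0.5, 4.1]
gripper_width: 0.4
gripper_force: 2.0
```

>>> move_arm(series="1 0 0 1 0;1 0 0 2 0;1 0 0 2 0")

```text
time_s: 7.75
ee_pos: [437.0, -48.2, 14.9]
tcp_rot: [-0.141, 0.99, -0.0, 0.0]
ft_force: [-1.0, -0.4, 4.9]
gripper_width: 0.6
gripper_force: 2.2
```

>>> move_arm(series="1 0 0 0.5 0;1 0 0 1 0;1 0 0 1 0;1 0 0 1 0")

```text
time_s: 8.15
ee_pos: [437.0, -48.3, 14.2]
tcp_rot: [-0.142, 0.99, -0.0, 0.0]
ft_force: [-4.0, 0.7, 8.5]
gripper_width: 0.6
gripper_force: 4.4
```

>>> move_arm(series="1 0 0 0.5 0;1 0 0 1 0;1 0 0 1 0;1 0 0 1 0")

```text
time_s: 8.55
ee_pos: [437.0, -48.3, 14.0]
tcp_rot: [-0.142, 0.99, -0.0, -0.0]
ft_force: [-6.6, 1.9, 18.2]
gripper_width: 0.7
gripper_force: 9.1
```

Hard stop at z = 14.0 with force rising to 18 N: the shim is flat. Lifting straight off and backing away to look.

>>> move_arm(series="1 0 0 -1 0;1 0 0 -3 0;1 0 0 -10 0;1 0 0 -35 0;1 0 0 -80 0;1 0 0 -130 0;1 0 0 -180 0;1 0 0 -200 0;1 0 50 -200 0;1 0 100 -200 0;1 0 150 -200 0;1 0 200 -200 0;1 0 250 -200 0;1 0 300 -200 0;1 0 300 -200 0;1 0 300 -200 0;1 0 300 -200 0;1 0 300 -200 0;1 0 300 -200 0")

```text
time_s: 10.45
ee_pos: [353.3, 238.7, 212.6]
tcp_rot: [-0.14, 0.99, -0.0, 0.0]
ft_force: [-0.4, -0.7, -0.2]
gripper_width: 0.5
gripper_force: 0.0
```

Run:
```python
from h import *
t,s=camera("top"),camera("side")
cv2.imwrite("pics/top1.png",t)
print(slab("top",t)[0])
a=cv2.resize(t[170:345,250:480],(400,400));b=cv2.resize(s[225:365,245:420],(400,400))
cv2.imwrite("pics/end.png",np.hstack([a,b]));print(manip.state()['ft_force'])
```

```text
((550.4932861328125, -72.22416687011719), (148.37698364257812, 148.190185546875), 16.3543643951416)
[-0.43293182  0.03697395  0.42484503]
```

View pics/end.png

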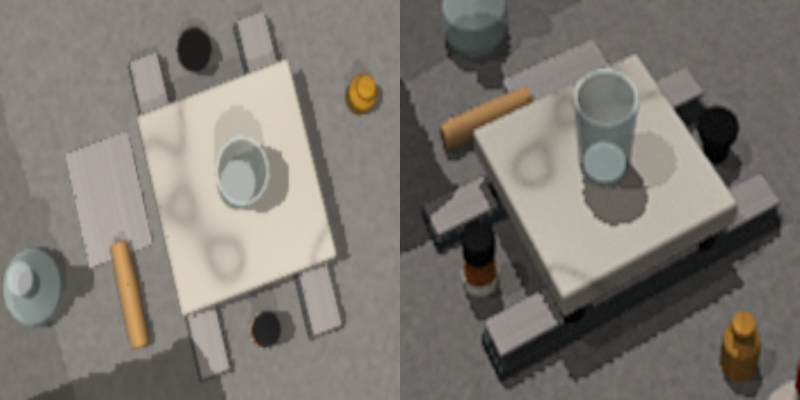

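Tongue_2 (right crop, about (460,212)) now lies flat on its block and the other three are still up. The slab fit is unchanged (550.5, -72.2, 16.35°), the beaker and other things haven't moved, and the arm is clear.

```bash
python3 -c "
from bench import job
print(job.job_done())"
```

```text
the job is handed in; nothing more can be done
None
```

Corner_2, the first corner I pressed, was the loose one (it sank about 4 mm at 3–4 N and sprang back), so I pressed tongue_2 flat on its block; the other three shims are up, the slab and beaker look undisturbed, and the job is handed in.

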